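Weigh the worn plating anode

ROBOT

A 6-joint arm with a two-finger parallel gripper is mounted at the origin on the work surface. World frame = base frame: x ahead of the robot, y to its left, z up, the work surface at z = 0. Lengths are in m, angles in degrees, forces in N, time in s.
With the tool pointing down it reaches from about 0.3 to 0.75 m from the base axis. Payload 8.5 kg.
Tool frame: the origin (TCP) lies at the very end of the fingers, on their centre line; the grasp point (between the pads) lies 19 mm behind it; z points along the fingers, y is the line along which they close (so a half turn about z gives the same grasp; the last joint's range is limited). The gripper opens to 85 mm and grips with 20 to 120 N. Pads are 22 mm wide; open, the fingers measure 114 mm over their backs; the gripper's body (76 mm by 85 mm) begins 54 mm behind the grasp point. The pads swing forward as they close: fully open they stand 13 mm farther back than shut.
Start: joints at [55.789, 21.807, 74.336, -0, 83.858, -12.336], TCP at [0.205, 0.51, 0.231] pointing down, gripper open.
Joint ranges: [-178.18, 178.18], [-50.72, 133.34], [12.68, 142.11], [-81.47, 261.47], [9.98, 163.14], [-165.26, 165.26]. Speed limits (degrees/s): [136.94, 136.94, 180, 180, 180, 180].

INTERFACE

Orientations are given as a 3x3 rotation matrix whose columns are the frame's x, y, z axes.
In Python, from rig import * gives the robot as it stands. The module is installed in compiled form; this text tells all that it offers.
- The arm moves only by the shell command python3 -m pendant 'ROWS' [OPENING] [FORCE]. ROWS is JSON, a list of rows, each a list of 2 entries, a list of its own where there are three numbers: the shift along the tool's x, y, z as a fraction of full scale, then the turn, a rotation vector about the tool's x, y, z as a fraction of full scale. A call has 1 to 8 rows; each row shifts and turns the commanded pose from where the row before left it, along the tool's axes as they then stand; what a row does not reach is not made up. Full scale, the value 1, is 40 mm for a shift and 5 degrees for a turn. A row lasts 1/8 s, in which the tool goes at most 62.5 mm and 10.7 degrees, less where a joint would pass 70% of its speed; a pose out of reach is approached as far as the arm can. A call with a number of a shift or a turn outside -1 to 1 is refused whole. A call with a gripper value outside its range is refused whole. OPENING is the opening, from 0 (shut) to 1 (fully open), set as the call begins (- or left out, the last holds). The fingers move at their own pace and stop on an object; FORCE is the grip in N (left out, the last holds). Time passes only in rows, so rows that do not move let the fingers close. It gives the time, the measured TCP pose, the force, the opening and the grip force at its end, in the units of the state.
- observe(): the state, without advancing time (a new reading comes with each control period).
- get_image(name): name is "scene" or "top" or "wrist"; returns a dict with "img" (400x640x3 uint8, blue, green, red), "range_z" (400x640 float32, m along the optical axis (not along the pixel's ray), 0 where there is no reading), "camera_matrix" (3x3 intrinsics, pixels), "dist_coeffs" ([k1, k2, p1, p2, k3] as OpenCV has them; the pictures are not rectified), "eye" and "rotation" of the camera in the world. Camera axes: x right, y down, z forward; pixel columns grow to the right and rows downward; lengths in m; the calibration is good to about 2 mm. A picture is of the moment at which its call begins.
- close_job(): hands the job in; it is judged then, once.
Trained networks look in the newest picture that a camera, given by its name, has taken for a name from the list of things; names that differ only in an ending like _2 or _b are one class to them, and where a whole thing is asked for, a point or a joint stands for the part that bears it (a point fixed in the world has none). Each returns a list of dicts, best first, with "conf" (0 to 1); they miss things now and then, are a little off and sometimes report something else, mostly with a low value. They report only what shows in the picture. A call takes as long as a camera call. They do not tell look-alikes from the thing itself.
- regions_of(camera, query): "mask" (400x640 bool, what is visible of it).
- landmark_of(camera, query): "point" ([x, y, z] in m, in world coordinates, good to about 4 mm: a listed point, or the origin of a listed thing).
The state is a dict: "time_s": time; "q": joint angles; "qvel": joint speeds; "joint_efforts": joint torques, N m; "position": TCP position; "tool_rot": TCP orientation; "ft_force": force on the tool from outside, world axes, zero at the start; "wrist_torque": the same for the moment, N m; "grip_width": finger opening in m; "gripper_force": force on a finger pad.
Only numpy, scipy, OpenCV 4.12 (cv2) and the standard library are available. Lean on these libraries where they do the work, as an engineer would, in place of code of your own. Each camera call takes 0.05 s, during which the arm holds its last target. There are 200 camera calls.

TASK

Weigh the copper anode: slide it out through the open end of its covered holder, hang it by the window under its grip on the hook of the spring balance without forcing the hook down to its stop, and let go of it until it hangs still. Then lift it off the hook and set it down gently, standing upright, in the white tray. Leave the bottle, the jar, the bowl and the can where they are.

Things in the scene. Friction and masses are not known exactly. Their poses are not given: they have to be found in the camera images.
- anode_grip (a point): Centre of the anode's black grip block, 24 (x) x 38 (y) x 42 (z) mm, to be grasped from above. It lies 95 mm above the anode's foot, 21 mm above the top edge of the window and 61 mm above the copper's top. z is up; x runs along the holder's slot at the start.
- anode_mid (a point): The anode half-way up, 58 mm above its foot, same axes. 116 mm tall, 0.55 kg (20% more or less). Foot: copper block 28 (x) x 64 (y) x 34 (z) mm. From its top rise two steel straps, 12 (x) x 5 (y) mm, at y = +-16.5 mm, that carry the grip block. Between copper, straps and grip is a window 28 mm wide (y) and 40 mm high, open right through along x.
- anode_foot (a point): Centre of the underside of the anode, same axes as anode_grip.
- holder: Fixed grey plastic holder with a cover, 110 (x) x 83 (y) x 51 (z) mm. Origin at the centre of its underside, z up. Floor 5 mm thick; the cover is 6 mm thick, its underside 45 mm above the origin. The anode starts standing on the floor, 22 to 32 mm on the +x side of the origin, and is free once its centre is 70 mm on the -x side.
- holder_mouth (a point): Middle of the lower edge of the holder's only open end, 5 mm up, 55 mm to -x of the holder's origin; same axes. The opening is 73 mm wide, 40 mm high. A slot 47 mm wide in the cover runs along x from near the back out through this end: straps and grip stick up through it; the copper is wider than the slot and stays below the cover, with 6 mm of free height.
- hook_seat (a point): Middle of the flat top of the balance's hook, where the top edge of the anode's window rests. The hook is a level steel strap along x, 12 mm wide (y), 6 mm thick. Its free tip is towards -x; to +x, 36 mm from this point, is a carriage block that rises 4 mm above the strap. The strap's top is 150 mm above the table when empty and sinks straight down under load. z is up.
- hook_tip (a point): Top of the hook's upturned free end, 12 mm above the strap's top and 33 mm to -x of hook_seat; this end is 6 mm thick (x) and 12 mm wide (y). Same axes as hook_seat.
- hook (a joint): How far the hook is drawn down, m: 0 when empty, 0.060 at its stop. Sprung at 250 N/m: the anode draws it down 17 to 26 mm, and bobs for about half a second after being let go.
- balance_base (a point): Centre of the balance's fixed base on the table, 24 mm to +x of hook_seat, same axes. The base plate, 12 mm thick, reaches from x = -70 to +80 mm and is 110 mm wide; the column, 40 (x) x 56 (y) mm, from x = 30 to 70 mm, is 175 mm high.
- tray: Fixed white plastic tray, 170 (x) x 150 (y) x 30 (z) mm, open on top, walls and floor 5 mm thick. Origin at the centre of its underside, z up.
- bottle: Bystander: amber bottle, 72 mm across, 140 mm tall. Origin at the centre of its underside.
- jar: Bystander: glass jar, 70 mm across, 100 mm tall. Origin at the centre of its underside.
- bowl: Bystander: amber glass bowl, 120 mm across, 55 mm high. Origin at the centre of its underside.
- can: Bystander: metal can with a paper label, 66 mm across, 130 mm tall. Origin at the centre of its underside.
Not all that is in view belongs to the job. There is more than one size of the tray; the one meant has the size given above.

How it is judged:
By the outcome, as a careful person would: the job done as asked, in the order asked, and still so for the second after the job is handed in, with the robot touching nothing.
It also fails if it takes over 70 s, if anything falls off the work surface, if the arm or the gripper's body presses on something with over 40 N, if the wrist force passes 120 N, or if a joint passes its speed limit or range.

## Working session

There is one attempt and no reset: what is moved stays moved. The work goes in short steps, Python scripts to look and compute and a shell command to move; the robot and the scene stay as the last step left them, time stands still between calls to the robot, and variables do not carry over. Pictures are saved under pics/ and viewed, at most 10 in all, crops included, and the job is handed in when it is done.

```bash
mkdir -p pics; python3 - <<'E'
from rig import *
import cv2,numpy as np
for c in ("scene","top"):
    d=get_image(c); cv2.imwrite(f"pics/{c}0.png",d["img"]); print(c,d["eye"].round(3) if hasattr(d["eye"],'round') else d["eye"])
    for n in ("anode_grip","anode_foot","holder","holder_mouth","hook_seat","hook_tip","balance_base","tray","bottle","jar","bowl","can"):
        print(n,[(np.round(r["point"],3).tolist(),round(r["conf"],2)) for r in landmark_of(c,n)][:4])
s=observe(); print(s)
E
```

```text
scene [ 1.267 -0.251  1.081]
anode_grip [([0.588, 0.241, 0.097], 0.78), ([0.591, 0.242, 0.002], 0.54), ([0.555, -0.494, 0.002], 0.49)]
anode_foot [([0.588, 0.242, 0.005], 0.8), ([0.597, -0.293, 0.002], 0.67)]
holder [([0.567, 0.253, 0.002], 0.66)]
holder_mouth [([0.522, 0.281, 0.007], 0.93), ([0.554, -0.496, -0.0], 0.37)]
hook_seat [([0.578, -0.048, 0.146], 0.66)]
hook_tip [([0.77, -0.095, 0.003], 0.56), ([0.546, -0.062, 0.158], 0.53)]
balance_base [([0.598, -0.037, 0.001], 0.63)]
tray [([0.312, -0.231, 0.001], 0.87), ([0.598, -0.292, 0.001], 0.78), ([0.806, -0.299, -0.003], 0.63)]
bottle [([0.765, 0.116, -0.004], 0.85)]
jar [([0.767, -0.096, 0.004], 0.89)]
bowl []
can []
top [4.640e-01 1.000e-03 1.634e+00]
anode_grip [([0.588, 0.246, 0.099], 0.55)]
anode_foot [([0.554, -0.496, 0.0], 0.72)]
holder [([0.566, 0.254, 0.002], 0.72)]
holder_mouth [([0.52, 0.282, 0.007], 0.84)]
hook_seat [([0.576, -0.051, 0.149], 0.46)]
hook_tip [([0.55, -0.059, 0.162], 0.53)]
balance_base [([0.6, -0.039, 0.004], 0.78), ([0.517, 0.281, 0.004], 0.2)]
tray [([0.804, -0.297, 0.002], 0.64), ([0.593, -0.293, 0.
[... 294 characters left out ...]
8.38581312e+01, -1.23373292e+01]), 'qvel': array([ 0.05318705, -0.03422691,  0.08508907, -0.06143889,  0.06756438,
        0.11432167]), 'joint_efforts': array([ 1.70994885e-03, -4.48339140e+01, -2.31461942e+01, -1.87439587e-04,
        5.91596036e-04,  2.01496283e-05]), 'position': array([0.2049314 , 0.51035466, 0.23134505]), 'tool_rot': array([[-9.27999268e-01,  3.72582012e-01,  6.03389068e-05],
       [ 3.72582012e-01,  9.27999270e-01, -1.17222089e-05],
       [-6.03619456e-05,  1.16029900e-05, -9.99999998e-01]]), 'ft_force': array([0.08794678, 0.52567774, 0.07415095]), 'wrist_torque': array([-0.01506428,  0.0213962 , -0.00902692]), 'gripper_force': 0.0, 'grip_width': 0.08552648848918941}
```

View pics/scene0.png

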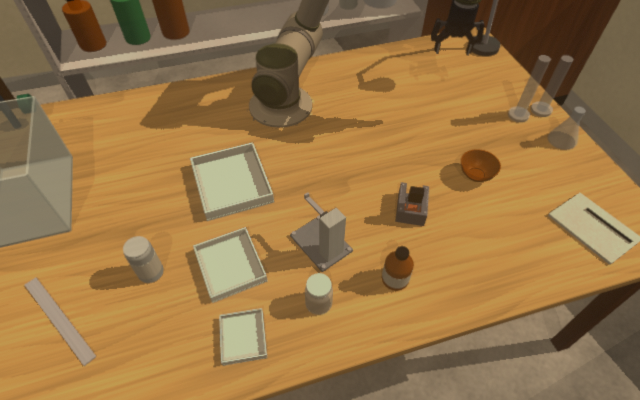

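View pics/top0.png

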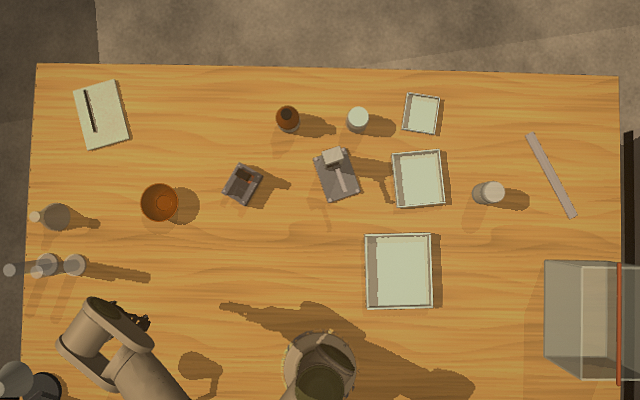

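Scene view: anode and holder at (412,203), balance at (322,235), bottle (398,268), jar (319,293), bowl (480,166), can (144,260). There are three candidate trays, at (232,180), (230,263) and (243,336). In the top view they are at (400,270), (418,180) and (421,114). I'll measure the tray sizes and the yaws from depth.

```bash
cat > h.py <<'E'
from rig import *
import cv2,numpy as np
def cloud(d):
    K,D=np.array(d["camera_matrix"]),np.array(d["dist_coeffs"])
    v,u=np.mgrid[:400,:640]
    p=cv2.undistortPoints(np.stack([u,v],-1).reshape(-1,1,2).astype(np.float64),K,D).reshape(400,640,2)
    z=d["range_z"][...,None].astype(float)
    c=np.concatenate([p*z,z],-1)
    w=c@np.array(d["rotation"]).T+np.array(d["eye"])
    w[z[...,0]==0]=np.nan
    return w
def rect(P):
    (c,s,a)=cv2.minAreaRect((P*1000).astype(np.float32)); return np.round(c,1),np.round(s,1),round(a,1),len(P)
E
python3 - <<'E'
from h import *
for c in ("top","scene"):
    d=get_image(c); w=cloud(d); X,Y,Z=w[...,0],w[...,1],w[...,2]
    print(c,"table z",np.nanmedian(Z[(abs(X-.45)<.05)&(abs(Y-.1)<.03)]))
    for n,x,y,r,z0,z1 in (("tray1",.312,-.231,.14,.022,.05),("tray2",.596,-.293,.13,.022,.05),("tray3",.805,-.298,.09,.015,.05),("holder",.566,.254,.09,.043,.06),("grip",.588,.243,.04,.1,.13),("base",.598,-.037,.11,.007,.018),("column",.62,-.03,.08,.165,.19),("strap",.57,-.05,.07,.14,.165)):
        m=(np.hypot(X-x,Y-y)<r)&(Z>z0)&(Z<z1); 
        if m.sum()>4: print(n,rect(w[m][:,:2]),np.nanmedian(Z[m]).round(4))
    for q in ("tray","holder","can","bottle"): print(q,[(r["conf"].__round__(2),rect(w[r["mask"]&(np.isfinite(X))][:,:2])) for r in regions_of(c,q)][:4])
d=get_image("scene");i=d["img"]
cv2.imwrite("pics/crop1.png",np.hstack([cv2.resize(i[130:370,180:280],(250,600)),cv2.resize(i[170:270,280:440],(540,600*1)) ]))
E
```

```text
top table z -0.0009746920554420946
tray1 (array([ 311.2, -231.8]), array([232.2, 204.7]), 2.8, 671) 0.0377
tray2 (array([ 599.3, -289.2]), array([170.6, 151.8]), 7.1, 337) 0.0281
tray3 (array([ 804. , -295.8]), array([106.9, 118. ]), 82.2, 161) 0.019
holder (array([566.4, 255.2]), array([ 81.8, 109.6]), 61.2, 447) 0.0507
grip (array([589.3, 242.9]), array([35.5, 23.5]), 59.5, 105) 0.12
base (array([596.9, -27.5]), array([192. , 181.7]), 31.0, 1005) 0.0113
column (array([605.5, -34.3]), array([127.8,  55.6]), 20.8, 279) 0.1738
strap (array([585.7, -41.8]), array([90.8, 48.5]), 22.1, 178) 0.1501
tray [(0.73, (array([ 307.3, -231.4]), array([239.8, 203.4]), 2.7, 5001)), (0.68, (array([ 602.3, -291.8]), array([176.1, 161.6]), 6.9, 2739)), (0.65, (array([588.1, -38. ]), array([87.8, 26.7]), 11.1, 126)), (0.21, (array([504.4, 505.2]), array([113.4, 113.5]), 1.5, 1088))]
holder [(0.62, (array([566.2, 255.4]), array([ 81.8, 110.1]), 61.2, 833))]
can [(0.7, (array([ 560.9, -514.4]), array([ 70. , 110.5]), 8.3, 628))]
bottle [(0.9, (array([774.3, 114.6]), array([69.2, 87.6]), 60.0, 529))]
scen
[... 335 characters left out ...]
90.9, 239.4]), array([37.4, 28. ]), 63.1, 168) 0.1192
base (array([601.5, -39.8]), array([159.9, 110.8]), 20.8, 1054) 0.0128
column (array([607.7, -36.7]), array([125.8,  57.2]), 19.6, 352) 0.1753
strap (array([589.6, -43.8]), array([96.8, 33.4]), 7.4, 158) 0.1517
tray [(0.91, (array([ 806.1, -302. ]), array([112.4, 120.6]), 82.5, 2287)), (0.64, (array([ 291.2, -232. ]), array([283.2, 212.3]), 2.3, 4447)), (0.63, (array([ 588.2, -291.8]), array([198.8, 154.8]), 6.6, 3498))]
holder [(0.76, (array([551.3, 268. ]), array([ 98.1, 160.4]), 63.0, 819))]
can [(0.93, (array([ 560.7, -499.2]), array([65.7, 73.8]), 9.4, 1220))]
bottle [(0.7, (array([740.4, 139.9]), array([ 72.2, 152.2]), 50.1, 1067))]
```

View pics/crop1.png

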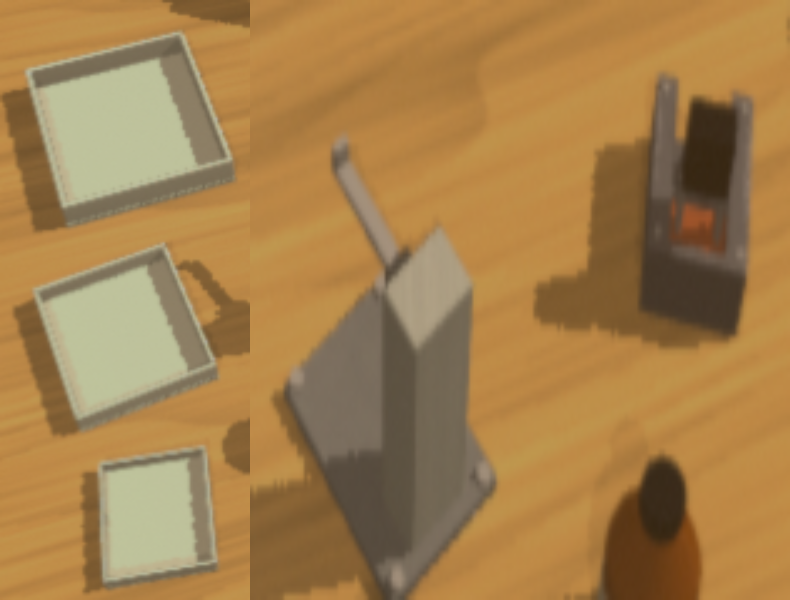

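Tray sizes measure 233x204 for the one at scene (232,180), 172x151 for (230,263) and 107x119 for (243,336). The middle one at (230,263) matches 170x150 and sits at about (0.5995,-0.2905). The crop confirms the three distinct sizes, the hook with its upturned tip facing the robot, and the anode in its holder with the open end also towards the robot.

I'm moving above the anode.

```bash
python3 -m pendant '[[[0,0,0],[0,0,0.69]],[[0,0,0],[0,0,0.69]],[[-0.8,-0.09,0],[0,0,0]],[[-0.8,-0.09,0],[0,0,0]],[[-0.8,-0.09,0],[0,0,0]],[[-0.8,-0.09,0],[0,0,0]],[[-0.8,-0.09,0],[0,0,0]],[[-0.8,-0.09,0],[0,0,0]]]' 1 40
python3 -m pendant '[[[-0.8,-0.09,0],[0,0,0]],[[-0.8,-0.09,0],[0,0,0]],[[-0.8,-0.09,0],[0,0,0]],[[-0.8,-0.09,0],[0,0,0]],[[-0.8,-0.09,0],[0,0,0]],[[-0.8,-0.09,0.2]
,[0,0,0]],[[-0.8,-0.09,0.2],[0,0,0]],[[0,0,0],[0,0,0]]]'
cat >> h.py <<'E'
def delta(target,yaw_y):
    """rows needed: total shift in tool axes (units of 40 mm) after turning tool y to world yaw_y; total turn in units of 5 deg"""
    s=observe(); R=np.array(s["tool_rot"]); cur=np.degrees(np.arctan2(R[1,1],R[0,1]))
    t=(yaw_y-cur+180)%360-180
    a=np.radians(yaw_y); Rn=np.array([[-np.sin(a),0,0]]) if 0 else np.column_stack([[-np.sin(a)*-1*-1,np.cos(a),0],[np.cos(a),np.sin(a),0],[0,0,-1]])
    d=np.array(target)-np.array(s["position"])
    print("t",round(s["time_s"],2),"pos",np.round(s["position"],4),"yaw_y",round(cur,2),"turn z",round(-t/5,3),"shift",np.round(Rn.T@d/.04,3))
def look(cam,names,fn=None):
    d=get_image(cam)
    if fn: cv2.imwrite("pics/"+fn,d["img"])
    for n in names: print(cam,n,[(np.round(r["point"],4).tolist(),round(r["conf"],2)) for r in landmark_of(cam,n)][:3])
    return d,cloud(d)
E
python3 - <<'E'
from h import *
d,w=look("wrist",["anode_grip","holder","holder_mouth"],"w1.png")
X,Y,Z=w[...,0],w[...,1],w[...,2]
for n,z0,z1 in (("grip",.11,.13),("cover",.045,.058)):
    m=(np.hypot(X-.575,Y-.25)<.09)&(Z>z0)&(Z<z1)
    if m.sum()>9: print(n,rect(w[m][:,:2]),np.median(Z[m]))
d2,w=look("top",["anode_grip"])
delta((.589,.242,.082),61.2)
E
```

```text
time_s: 2.85
position: [0.3636, 0.3983, 0.2314]
tool_rot: [[-0.876, 0.481, 0.0], [0.481, 0.876, 0.0], [-0.0, 0.0, -1.0]]
ft_force: [-0.0, 0.6, -0.5]
grip_width: 0.085
gripper_force: 0.0
time_s: 3.85
position: [0.5481, 0.2677, 0.2142]
tool_rot: [[-0.875, 0.483, -0.002], [0.483, 0.875, -0.001], [0.001, -0.001, -1.0]]
ft_force: [-0.2, 0.4, 0.1]
grip_width: 0.0853
gripper_force: 0.0
wrist anode_grip [([0.5885, 0.2417, 0.1011], 0.73)]
wrist holder [([0.5642, 0.2504, -0.0002], 0.62)]
wrist holder_mouth [([0.5173, 0.2801, 0.004], 0.91)]
grip (array([587.8, 240.2]), array([37.6, 24.3]), 61.2, 1481) 0.12059653037417761
cover (array([565.1, 252.7]), array([ 83.2, 110.5]), 61.6, 4046) 0.05079380293936056
top anode_grip [([0.5892, 0.2406, 0.0985], 0.59)]
t 4.15 pos [0.5464 0.2698 0.2158] yaw_y 61.29 turn z 0.017 shift [-1.267 -0.096  3.345]
```

View pics/w1.png

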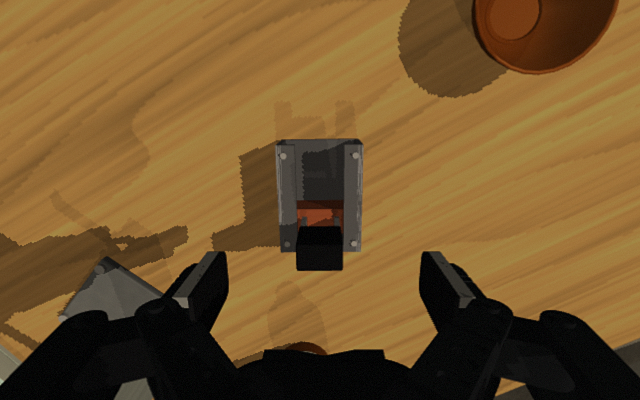

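Wrist view: the grip block at (320,248) lies between the fingers, the holder cover spans (278–362,140–250), and the mouth faces up the image. The wrist depth gives the grip at (0.588,0.2405) with its top at 0.1206, as expected. I'm going down and gripping.

```bash
python3 -m pendant '[[[-0.63,-0.06,0],[0,0,0]],[[-0.63,-0.06,0],[0,0,0]],[[0,0,0.7],[0,0,0]],[[0,0,0.7],[0,0,0]],[[0,0,0.7],[0,0,0]],[[0,0,0.7],[0,0,0]],[[0,0,0.6],[0,0,0]],[[0,0,0],[0,0,0]]]'
python3 -c "
from h import *
delta((.588,.241,.078),61.3)"
```

```text
time_s: 5.15
position: [0.5878, 0.2409, 0.0781]
tool_rot: [[-0.877, 0.481, -0.003], [0.481, 0.877, -0.001], [0.003, -0.002, -1.0]]
ft_force: [-0.4, -1.0, 0.0]
grip_width: 0.0854
gripper_force: 0.0
t 5.15 pos [0.5878 0.2409 0.0781] yaw_y 61.26 turn z -0.008 shift [-0.003  0.004  0.002]
```

```bash
python3 -m pendant '[[[0,0,0],[0,0,0]],[[0,0,0],[0,0,0]],[[0,0,0],[0,0,0]],[[0,0,0],[0,0,0]],[[0,0,0],[0,0,0]],[[0,0,0],[0,0,0]]]' 0 60
python3 -m pendant '[[[0,0,-0.04],[0,0,0]],[[0,0,-0.04],[0,0,0]],[[0,0,0],[0,0,0]],[[0,0,0],[0,0,0]]]'
```

```text
time_s: 5.9
position: [0.5894, 0.2409, 0.0805]
tool_rot: [[-0.877, 0.481, 0.002], [0.481, 0.877, 0.001], [-0.002, 0.002, -1.0]]
ft_force: [-0.4, 0.4, 5.8]
grip_width: 0.0371
gripper_force: 62.0
time_s: 6.4
position: [0.5887, 0.2406, 0.0821]
tool_rot: [[-0.876, 0.481, -0.001], [0.481, 0.876, -0.0], [0.001, -0.001, -1.0]]
ft_force: [0.3, -0.7, -6.9]
grip_width: 0.0373
gripper_force: 60.9
```

```bash
python3 -m pendant '[[[0.2,0,0],[0,0,0]],[[0.3,0,0],[0,0,0]],[[0.3,0,0],[0,0,0]],[[0,0,0],[0,0,0]]]'
python3 -c "
from h import *
d,w=look('wrist',['anode_grip','anode_foot','holder_mouth','holder'])
look('scene',['anode_grip','anode_foot'])
print(observe()['ft_force'],observe()['wrist_torque'],observe()['position'])"
```

```text
time_s: 6.9
position: [0.5597, 0.2568, 0.0827]
tool_rot: [[-0.877, 0.48, -0.0], [0.48, 0.877, 0.0], [0.0, -0.0, -1.0]]
ft_force: [-0.2, 0.1, -5.6]
grip_width: 0.0371
gripper_force: 60.9
wrist anode_grip [([0.5601, 0.2584, 0.104], 0.66)]
wrist anode_foot [([0.5575, 0.259, 0.0041], 0.76)]
wrist holder_mouth [([0.5142, 0.2836, 0.0053], 0.74), ([0.5952, -0.04, 0.0033], 0.61)]
wrist holder []
scene anode_grip [([0.5601, 0.2581, 0.1024], 0.74), ([0.5762, -0.0506, 0.1493], 0.43), ([0.5937, -0.2942, 0.0024], 0.21)]
scene anode_foot [([0.5625, 0.2568, 0.0058], 0.67)]
[ 0.33548737 -0.30499755 -5.82433567] [ 0.0439036   0.01910349 -0.02715654] [0.56102632 0.25588488 0.08247076]
```

```bash
python3 -m pendant '[[[0.4,0,0],[0,0,0]],[[0.4,0,0],[0,0,0]],[[0.4,0,0],[0,0,0]],[[0.4,0,0],[0,0,0]],[[0.4,0,0],[0,0,0]],[[0.4,0,0],[0,0,0]],[[0,0,0],[0,0,0]]]'
python3 -c "
from h import *
print(observe()['ft_force'])
delta((.503,-.075,.175),110.5)"
```

```text
time_s: 8.18
position: [0.4755, 0.3029, 0.0826]
tool_rot: [[-0.877, 0.48, -0.0], [0.48, 0.877, -0.0], [0.0, -0.0, -1.0]]
ft_force: [0.7, -1.1, -6.1]
grip_width: 0.0378
gripper_force: 61.1
[ 0.71600049 -1.0596886  -6.10558344]
t 8.18 pos [0.4755 0.3029 0.0826] yaw_y 61.3 turn z -9.84 shift [ 2.665 -9.09  -2.31 ]
```

```bash
python3 -m pendant '[[[0,0,-0.5],[0,0,0]],[[0,0,-0.5],[0,0,-0.9]],[[0,0,-0.5],[0,0,-1]],[[0,0,-0.5],[0,0,-1]],[[0,0,-0.3],[0,0,-1]],[[0,0,-0.1],[0,0,-1]],[[0,0,0],[0,0,-1]],[[0,0,0],[0,0,-1]]]'
python3 -m pendant '[[[0,0,0],[0,0,-1]],[[0,0,0],[0,0,-1]],[[0,0,0],[0,0,-0.94]],[[0,0,0],[0,0,0]]]'
python3 -c "
from h import *
delta((.493,-.079,.180),110.5)"
```

```text
time_s: 9.18
position: [0.4771, 0.302, 0.1785]
tool_rot: [[-0.995, -0.102, 0.0], [-0.102, 0.995, -0.0], [-0.0, -0.0, -1.0]]
ft_force: [-1.1, 0.1, -6.2]
grip_width: 0.0373
gripper_force: 61.8
time_s: 9.68
position: [0.477, 0.302, 0.1785]
tool_rot: [[-0.938, -0.348, 0.0], [-0.348, 0.938, -0.0], [-0.0, -0.0, -1.0]]
ft_force: [-0.3, 0.0, -5.9]
grip_width: 0.0374
gripper_force: 61.8
t 9.68 pos [0.477  0.302  0.1785] yaw_y 110.36 turn z -0.028 shift [ 2.961 -9.063 -0.038]
```

```bash
python3 -m pendant '[[[0.25,-0.75,0],[0,0,0]],[[0.25,-0.75,0],[0,0,0]],[[0.25,-0.75,0],[0,0,0]],[[0.25,-0.75,0],[0,0,0]],[[0.25,-0.75,0],[0,0,0]],[[0.25,-0.75,0],[0,0,0]],[[0.25,-0.75,0],[0,0,0]],[[0.25,-0.75,0],[0,0,0]]]'
python3 -m pendant '[[[0.25,-0.75,0],[0,0,0]],[[0.25,-0.75,0],[0,0,0]],[[0.25,-0.75,0],[0,0,0]],[[0.21,-0.81,0],[0,0,0]],[[0,0,0],[0,0,0]],[[0,0,0],[0,0,0]]]'
python3 - <<'E'
from h import *
for c in ("scene","top","wrist"):
    d,w=look(c,["hook_seat","hook_tip","balance_base","anode_grip","anode_foot"],c+"2.png")
    X,Y,Z=w[...,0],w[...,1],w[...,2]
    a=np.radians(20.6); u=np.array([np.cos(a),np.sin(a)]); v=np.array([-u[1],u[0]])
    P=w[...,:2]-np.array([.5765,-.048]); A=P@u; B=P@v
    m=(A>-.034)&(A<.03)&(abs(B)<.02)&(abs(Z-.15)<.006)
    if m.sum()>8:
        pf=np.polyfit(A[m],B[m],1); print("strap n",m.sum(),"B mid",np.round([B[m].min(),B[m].max(),pf[1]],4),"slope deg",np.degrees(np.arctan(pf[0])).round(2),"z",np.median(Z[m]),"A",A[m].min(),A[m].max())
    m=(A<-.022)&(A>-.045)&(abs(B)<.02)&(Z>.156)&(Z<.17)
    if m.sum()>2: print("tip n",m.sum(),A[m].min(),A[m].max(),B[m].mean(),Z[m].max())
    m=(A>.045)&(A<.11)&(abs(B)<.05)&(abs(Z-.175)<.006)
    if m.sum()>8: print("column",rect(np.c_[A[m],B[m]]))
    m=(A>-.06)&(A<.12)&(abs(B)<.07)&(abs(Z-.012)<.005)
    if m.sum()>8: print("plate",rect(np.c_[A[m],B[m]]))
delta((.493,-.079,.180),110.5)
E
```

```text
time_s: 10.68
position: [0.4856, 0.0482, 0.1787]
tool_rot: [[-0.938, -0.347, 0.001], [-0.347, 0.938, -0.0], [-0.001, -0.0, -1.0]]
ft_force: [1.8, -0.5, -6.3]
grip_width: 0.0373
gripper_force: 62.9
time_s: 11.42
position: [0.4921, -0.0784, 0.1785]
tool_rot: [[-0.938, -0.348, -0.0], [-0.348, 0.938, 0.0], [0.0, 0.0, -1.0]]
ft_force: [0.1, 0.7, -6.2]
grip_width: 0.0373
gripper_force: 63.7
scene hook_seat [([0.5981, -0.2975, 0.0014], 0.66), ([0.5726, -0.0466, 0.1488], 0.54)]
scene hook_tip [([0.5465, -0.0621, 0.1609], 0.48)]
scene balance_base [([0.5977, -0.0396, -0.0014], 0.74), ([0.5584, -0.4961, -0.0041], 0.64)]
scene anode_grip [([0.488, -0.0796, 0.1974], 0.82), ([0.5574, -0.4963, -0.0019], 0.59)]
scene anode_foot [([0.4941, -0.0788, 0.159], 0.69), ([0.4903, -0.0786, 0.1032], 0.58)]
strap n 110 B mid [-0.0081  0.0062 -0.0013] slope deg 0.49 z 0.15083552804259898 A -0.03152943808826123 0.029897839388562896
tip n 17 -0.03618088855815791 -0.027681560436286563 -0.0013558587703120578 0.1658645792820732
column (array([75.4, -0.9]), array([57.8, 41. ]), 89.6, 325)
plate (array([29.2, -4.7]),
[... 378 characters left out ...]
ate (array([40.1,  1.3]), array([135.7, 159.7]), 90.0, 717)
wrist hook_seat [([0.5777, -0.0478, 0.1485], 0.96), ([0.5458, -0.0599, 0.1601], 0.22)]
wrist hook_tip [([0.5442, -0.0598, 0.1625], 0.82)]
wrist balance_base []
wrist anode_grip [([0.4928, -0.0778, 0.1977], 0.86)]
wrist anode_foot [([0.493, -0.0761, 0.0992], 0.7)]
strap n 373 B mid [-0.0061  0.0055 -0.0002] slope deg 0.07 z 0.14989679594572736 A -0.02251714510503185 -0.005971312319180708
tip n 59 -0.03424959734250277 -0.03106947732698655 -0.00039554375150290433 0.16301514960818247
plate (array([27.3, -0.4]), array([110.2, 149.4]), 89.9, 443)
t 12.32 pos [ 0.4922 -0.0787  0.1785] yaw_y 110.42 turn z -0.015 shift [-0.016 -0.014 -0.037]
```

View pics/wrist2.png

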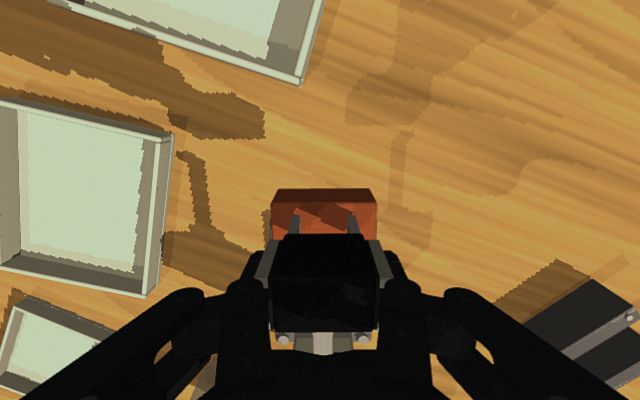

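Wrist view: the anode hangs level in the fingers with its copper at (322,215), and the hook tip sits just below the grip at (322,345), centred. In the hook frame the anode is 90 mm before the seat with under 1 mm lateral offset. I'll lower it 3.5 mm and thread it on.

```bash
python3 -m pendant '[[[0,0,0.09],[0,0,0]],[[-0.3,0,0],[0,0,0]],[[-0.3,0,0],[0,0,0]],[[-0.3,0,0],[0,0,0]],[[-0.2,0,0],[0,0,0]],[[0,0,0],[0,0,0]]]'
python3 -c "
from h import *
print(observe()['ft_force']); delta((.5765,-.048,.175),110.5)"
```

```text
time_s: 13.08
position: [0.5339, -0.063, 0.1747]
tool_rot: [[-0.937, -0.35, -0.0], [-0.35, 0.937, 0.0], [0.0, 0.0, -1.0]]
ft_force: [-0.5, 0.0, -7.1]
grip_width: 0.0372
gripper_force: 63.7
[-0.47220074  0.00730766 -7.13621608]
t 13.07 pos [ 0.5339 -0.063   0.1747] yaw_y 110.46 turn z -0.007 shift [-1.13  -0.021 -0.007]
```

```bash
python3 -m pendant '[[[-0.3,0,0],[0,0,0]],[[-0.3,-0.02,0],[0,0,0]],[[-0.3,0,0],[0,0,0]],[[-0.23,0,0],[0,0,0]],[[0,0,0],[0,0,0]],[[0,0,0],[0,0,0]]]'
python3 - <<'E'
from h import *
print(observe()['ft_force']); delta((.5765,-.048,.175),110.5)
d,w=look("scene",["anode_grip","hook_seat","hook_tip"]); cv2.imwrite("pics/s3.png",cv2.resize(d["img"][170:270,260:380],(720,600)))
E
```

```text
time_s: 13.82
position: [0.5758, -0.0483, 0.1748]
tool_rot: [[-0.937, -0.349, -0.001], [-0.349, 0.937, -0.0], [0.001, 0.0, -1.0]]
ft_force: [-0.5, 0.6, -6.4]
grip_width: 0.0372
gripper_force: 63.7
[-0.45489227  0.560438   -6.39128696]
t 13.82 pos [ 0.5758 -0.0483  0.1748] yaw_y 110.43 turn z -0.014 shift [-0.019  0.001 -0.005]
scene anode_grip [([0.5738, -0.0475, 0.1907], 0.82), ([0.5215, 0.2801, 0.0066], 0.35)]
scene hook_seat [([0.5759, -0.0471, 0.1493], 0.42)]
scene hook_tip [([0.5471, -0.0611, 0.1604], 0.44)]
```

View pics/s3.png

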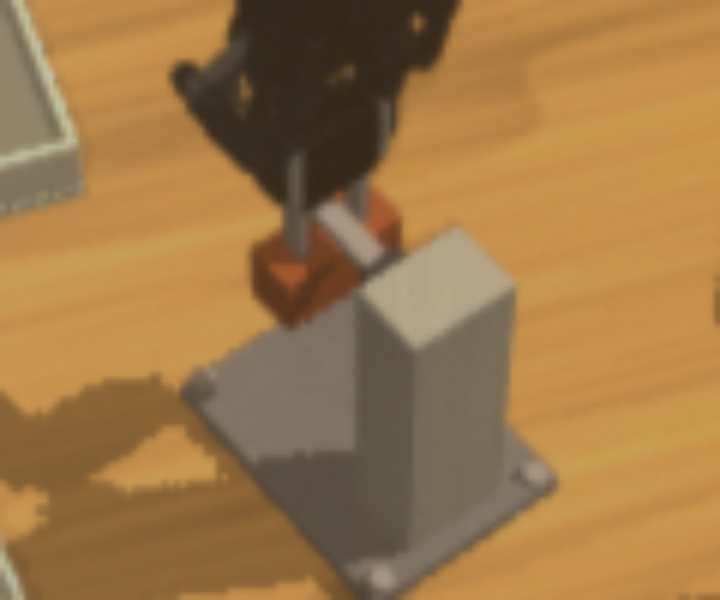

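The crop shows the hook strap at (345,235) passing between the anode's two steel straps under the grip. I'm lowering it onto the hook.

```bash
python3 -m pendant '[[[0,0,0.2],[0,0,0]],[[0,0,0.2],[0,0,0]],[[0,0,0.2],[0,0,0]],[[0,0,0.2],[0,0,0]],[[0,0,0.15],[0,0,0]],[[0,0,0],[0,0,0]],[[0,0,0],[0,0,0]]]'
```

```text
time_s: 14.9
position: [0.5761, -0.0483, 0.1373]
tool_rot: [[-0.937, -0.349, 0.0], [-0.349, 0.937, -0.0], [-0.0, -0.0, -1.0]]
ft_force: [-2.3, 0.1, -2.2]
grip_width: 0.0375
gripper_force: 63.9
```

```bash
python3 -m pendant '[[[0,0,0.1],[0,0,0]],[[0,0,0.1],[0,0,0]],[[0,0,0],[0,0,0]],[[0,0,0],[0,0,0]],[[0,0,0],[0,0,0]]]'
python3 -c "
from h import *
print(observe()['ft_force'],observe()['position'])
look('scene',['anode_grip','hook_tip','hook_seat'])
look('wrist',['anode_grip','hook_tip','hook_seat'])"
```

```text
time_s: 15.52
position: [0.5763, -0.0484, 0.1292]
tool_rot: [[-0.937, -0.349, 0.001], [-0.349, 0.937, -0.0], [-0.001, -0.0, -1.0]]
ft_force: [-0.1, 0.5, -0.2]
grip_width: 0.0372
gripper_force: 64.1
[-0.10537077  0.53015348 -0.19890107] [ 0.57633304 -0.04835945  0.12915945]
scene anode_grip [([0.5782, -0.0486, 0.1456], 0.56)]
scene hook_tip [([0.5752, -0.0464, 0.1477], 0.42)]
scene hook_seat [([0.574, -0.0486, 0.129], 0.48)]
wrist anode_grip [([0.5781, -0.0494, 0.1487], 0.8)]
wrist hook_tip [([0.5451, -0.0583, 0.1413], 0.74)]
wrist hook_seat []
```

The balance carries the full weight: tool force is about 0 and the hook is 21 mm down. I'm letting go and withdrawing upward.

```bash
python3 -m pendant '[[[0,0,0],[0,0,0]],[[0,0,0],[0,0,0]],[[0,0,0],[0,0,0]],[[0,0,0],[0,0,0]],[[0,0,0],[0,0,0]],[[0,0,0],[0,0,0]]]' 1
python3 -m pendant '[[[0,0,-0.5],[0,0,0]],[[0,0,-0.5],[0,0,0]],[[0,0,-0.5],[0,0,0]],[[0,0,-0.5],[0,0,0]],[[0,0,0],[0,0,0]],[[0,0,0],[0,0,0]],[[0,0,0],[0,0,0]],[[0,0,0],[0,0,0]]]'
python3 -m pendant '[[[0,0,0],[0,0,0]],[[0,0,0],[0,0,0]],[[0,0,0],[0,0,0]],[[0,0,0],[0,0,0]],[[0,0,0],[0,0,0]],[[0,0,0],[0,0,0]],[[0,0,0],[0,0,0]],[[0,0,0],[0,0,0]]]'
python3 - <<'E'
from h import *
for k in range(2):
    d,w=look("wrist",["anode_grip","hook_tip"],f"w4{k}.png")
    X,Y,Z=w[...,0],w[...,1],w[...,2]
    m=(np.hypot(X-.577,Y+.048)<.03)&(abs(Z-.168)<.012)
    if m.sum()>9: print("grip top",rect(w[m][:,:2]),np.median(Z[m]),"z range",Z[m].min(),Z[m].max())
look("scene",["anode_grip","anode_foot","hook_tip"])
delta((.5765,-.048,.130),110.5)
E
```

```text
time_s: 16.68
position: [0.5761, -0.0483, 0.1289]
tool_rot: [[-0.937, -0.349, -0.0], [-0.349, 0.937, 0.0], [0.0, 0.0, -1.0]]
ft_force: [-0.6, 0.4, -0.0]
grip_width: 0.0854
gripper_force: 0.0
time_s: 17.68
position: [0.5759, -0.0483, 0.2083]
tool_rot: [[-0.937, -0.349, -0.001], [-0.349, 0.937, 0.0], [0.001, 0.001, -1.0]]
ft_force: [-1.1, -0.5, -0.2]
grip_width: 0.0854
gripper_force: 0.0
time_s: 18.68
position: [0.5761, -0.0483, 0.2089]
tool_rot: [[-0.937, -0.349, -0.0], [-0.349, 0.937, 0.0], [0.0, 0.0, -1.0]]
ft_force: [0.4, -0.3, 0.3]
grip_width: 0.0855
gripper_force: 0.0
wrist anode_grip [([0.5751, -0.0489, 0.1475], 0.85)]
wrist hook_tip [([0.5453, -0.0576, 0.1357], 0.71)]
grip top (array([575. , -49.6]), array([24.3, 38.1]), 20.9, 2563) 0.16722258967281078 z range 0.15601423262246225 0.16975792400379774
wrist anode_grip [([0.5747, -0.0454, 0.1452], 0.6), ([0.546, -0.0579, 0.1382], 0.5)]
wrist hook_tip [([0.5454, -0.0559, 0.137], 0.71)]
grip top (array([575.1, -49.6]), array([24.4, 38. ]), 20.8, 2561) 0.1671983885840469 z range 0.15600263416981353 0.16921614430007098
scene anode_grip [([0.5752, -0.0485, 0.1454], 0.56), ([0.5778, -0.0466, 0.1081], 0.2)]
scene anode_foot [([0.5739, -0.0495, 0.0519], 0.91), ([0.5969, -0.038, 0.002], 0.16)]
scene hook_tip [([0.5471, -0.0591, 0.1316], 0.48)]
t 19.18 pos [ 0.5761 -0.0483  0.2089] yaw_y 110.42 turn z -0.015 shift [-0.013  0.004  1.973]
```

View pics/w41.png

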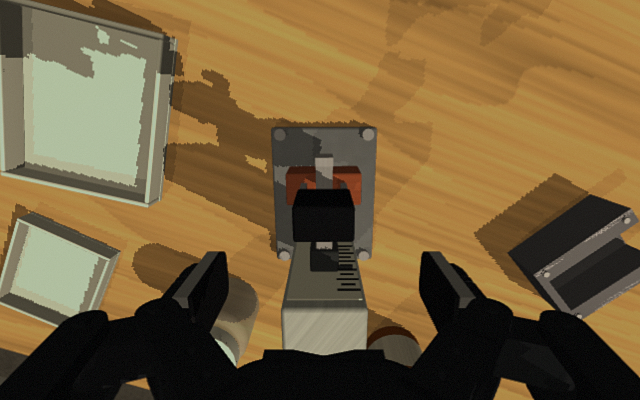

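Wrist view: the anode hangs level on the hook with its grip at (323,215), and the two frames 0.05 s apart agree (grip top z 0.1672 in both). The fingers are clear. I'm descending to regrip.

```bash
python3 -m pendant '[[[0,-0.02,0.4],[0,0,0]],[[0,0,0.5],[0,0,0]],[[0,0,0.5],[0,0,0]],[[0,0,0.4],[0,0,0]],[[0,0,0.24],[0,0,0]],[[0,0,0],[0,0,0]],[[0,0,0],[0,0,0]]]'
python3 -m pendant '[[[0,0,0],[0,0,0]],[[0,0,0],[0,0,0]],[[0,0,0],[0,0,0]],[[0,0,0],[0,0,0]],[[0,0,0],[0,0,0]],[[0,0,0],[0,0,0]]]' 0 60
python3 -c "
from h import *
look('wrist',['anode_grip','hook_tip'])
look('scene',['anode_grip','anode_foot'])
delta((.5755,-.049,.127),110.5)"
```

```text
time_s: 20.05
position: [0.5767, -0.0491, 0.128]
tool_rot: [[-0.937, -0.349, 0.001], [-0.349, 0.937, -0.0], [-0.001, -0.001, -1.0]]
ft_force: [0.1, -0.1, -0.4]
grip_width: 0.0854
gripper_force: 0.0
time_s: 20.8
position: [0.5764, -0.049, 0.1273]
tool_rot: [[-0.937, -0.349, 0.0], [-0.349, 0.937, 0.0], [-0.0, 0.0, -1.0]]
ft_force: [0.5, 0.5, 0.4]
grip_width: 0.0377
gripper_force: 64.2
wrist anode_grip [([0.5742, -0.0507, 0.1448], 0.78)]
wrist hook_tip []
scene anode_grip [([0.5743, -0.0478, 0.1411], 0.86)]
scene anode_foot [([0.5762, -0.0472, 0.0497], 0.79)]
t 21.1 pos [ 0.5764 -0.049   0.1273] yaw_y 110.43 turn z -0.015 shift [0.021 0.008 0.009]
```

```bash
python3 -m pendant '[[[0,0,-0.2],[0,0,0]],[[0,0,-0.25],[0,0,0]],[[0,0,-0.25],[0,0,0]],[[0,0,-0.25],[0,0,0]],[[0,0,-0.27],[0,0,0]],[[0,0,0],[0,0,0]],[[0,0,0],[0,0,0]],[[0,0,0],[0,0,0]]]'
python3 - <<'E'
from h import *
print(observe()["ft_force"])
for c in ("wrist","scene"):
    d,w=look(c,["anode_grip","hook_tip","anode_foot"])
    Z=w[...,2]; m=(np.hypot(w[...,0]-.576,w[...,1]+.049)<.05)&(Z>.105)&(Z<.15)&(d["img"][...,2]>1.6*d["img"][...,0].astype(float)+25)
    if m.sum()>5: print("copper top z",np.percentile(Z[m],[10,50,90]),m.sum())
E
```

```text
time_s: 22.1
position: [0.5761, -0.049, 0.1756]
tool_rot: [[-0.937, -0.349, -0.001], [-0.349, 0.937, 0.0], [0.001, 0.001, -1.0]]
ft_force: [0.2, -0.6, -6.6]
grip_width: 0.0373
gripper_force: 63.6
[ 0.20619244 -0.56618995 -6.55230513]
wrist anode_grip [([0.5748, -0.0455, 0.1944], 0.7)]
wrist hook_tip [([0.5449, -0.0586, 0.1625], 0.93)]
wrist anode_foot [([0.5757, -0.0461, 0.0988], 0.63)]
copper top z [0.11623902 0.13280912 0.13383755] 3176
scene anode_grip [([0.5759, -0.0496, 0.1918], 0.55)]
scene hook_tip [([0.5443, -0.0598, 0.1595], 0.46)]
scene anode_foot [([0.5756, -0.0466, 0.1006], 0.82), ([0.5203, 0.2825, 0.0068], 0.74)]
copper top z [0.11086135 0.13161067 0.13603359] 229
```

The window now spans z 0.133–0.173, around a hook that spans 0.144–0.162. I'm withdrawing along -x.

```bash
python3 -m pendant '[[[0.2,0,0],[0,0,0]],[[0.3,0,0],[0,0,0]],[[0.3,0,0],[0,0,0]],[[0.3,0,0],[0,0,0]],[[0.4,0,0],[0,0,0]],[[0.4,0,0],[0,0,0]],[[0.4,0,0],[0,0,0]],[[0,0,0],[0,0,0]]]'
python3 -c "
from h import *
print(observe()['ft_force']); delta((.5995,-.2905,.15),97)
delta((.5995,-.2905,.15),110.4)"
```

```text
time_s: 23.5
position: [0.4892, -0.0815, 0.1764]
tool_rot: [[-0.937, -0.348, -0.0], [-0.348, 0.937, -0.0], [0.0, -0.0, -1.0]]
ft_force: [0.1, 0.1, -5.5]
grip_width: 0.0376
gripper_force: 63.3
[ 0.08130895  0.08797584 -5.51235591]
t 23.5 pos [ 0.4892 -0.0815  0.1764] yaw_y 110.37 turn z 2.674 shift [-2.101 -5.522  0.659]
t 23.5 pos [ 0.4892 -0.0815  0.1764] yaw_y 110.37 turn z -0.006 shift [-0.764 -5.859  0.659]
```

```bash
python3 -m pendant '[[[0,-0.7,0],[0,0,0]],[[0,-0.7,0],[0,0,0]],[[0,-0.8,0],[0,0,0]],[[-0.15,-0.8,0],[0,0,0]],[[-0.15,-0.8,0],[0,0,0]],[[-0.15,-0.8,0.1],[0,0,0]],[[-0.15,-0.7,0.25],[0,0,0]],[[-0.16,-0.56,0.3],[0,0,0]]]'
python3 -m pendant '[[[0,0,0],[0,0,0]],[[0,0,0],[0,0,0]]]'
python3 - <<'E'
from h import *
d,w=look("wrist",["tray","anode_foot","anode_grip"])
d,w=look("scene",["anode_foot","anode_grip","tray"],"s5.png"); cv2.imwrite("pics/s5c.png",cv2.resize(d["img"][190:310,170:310],(700,600)))
delta((.5995,-.2905,.083),110.4)
E
```

```text
time_s: 24.5
position: [0.6012, -0.2913, 0.1495]
tool_rot: [[-0.937, -0.349, 0.0], [-0.349, 0.937, -0.0], [-0.0, -0.0, -1.0]]
ft_force: [0.4, -0.2, -7.3]
grip_width: 0.0375
gripper_force: 63.6
time_s: 24.75
position: [0.6004, -0.2898, 0.1501]
tool_rot: [[-0.937, -0.349, -0.0], [-0.349, 0.937, 0.0], [-0.0, 0.0, -1.0]]
ft_force: [-0.4, 0.4, -6.7]
grip_width: 0.0374
gripper_force: 64.0
wrist tray [([0.5995, -0.2947, -0.0028], 0.74)]
wrist anode_foot [([0.5977, -0.2862, 0.0755], 0.96), ([0.7708, -0.0978, 0.001], 0.7)]
wrist anode_grip [([0.5985, -0.2894, 0.1672], 0.75), ([0.6032, -0.2886, 0.1352], 0.2)]
scene anode_foot [([0.6019, -0.2863, 0.075], 0.87), ([0.6035, -0.2879, 0.1315], 0.36)]
scene anode_grip [([0.599, -0.2872, 0.1677], 0.98), ([0.5728, -0.0506, 0.1485], 0.48)]
scene tray [([0.311, -0.2302, -0.0022], 0.98), ([0.8043, -0.301, 0.0019], 0.9), ([0.5969, -0.292, 0.0002], 0.69)]
t 25.15 pos [ 0.6004 -0.29    0.1504] yaw_y 110.44 turn z 0.007 shift [ 0.025 -0.003  1.685]
```

View pics/s5c.png

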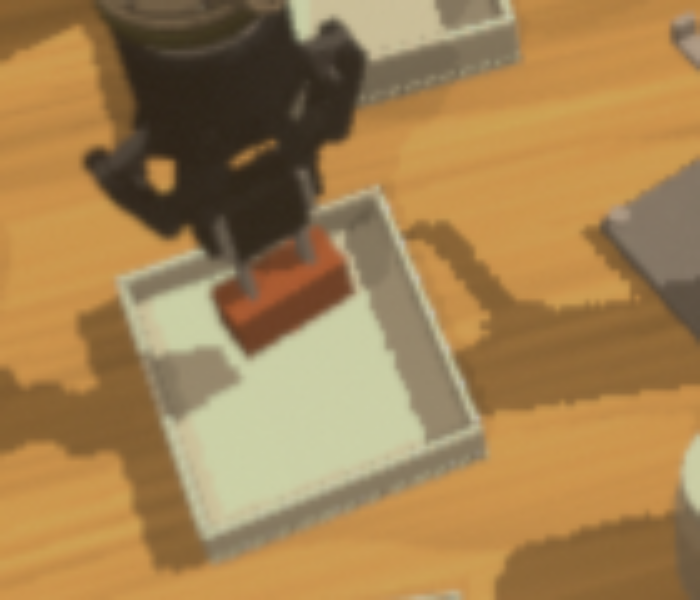

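The crop shows the anode level above the middle of the 170x150 tray (tray spans (120–480,190–560)), with the foot at about z 0.073. I'm lowering in stages, watching the force.

```bash
python3 -m pendant '[[[0,0,0.3],[0,0,0]],[[0,0,0.4],[0,0,0]],[[0,0,0.4],[0,0,0]],[[0,0,0.3],[0,0,0]],[[0,0,0.12],[0,0,0]],[[0,0,0],[0,0,0]],[[0,0,0],[0,0,0]]]'
python3 -m pendant '[[[0,0,0.03],[0,0,0]],[[0,0,0.03],[0,0,0]],[[0,0,0],[0,0,0]],[[0,0,0],[0,0,0]]]'
```

```text
time_s: 26.02
position: [0.6007, -0.2904, 0.09]
tool_rot: [[-0.937, -0.349, 0.001], [-0.349, 0.937, -0.001], [-0.001, -0.001, -1.0]]
ft_force: [0.2, 0.3, -5.6]
grip_width: 0.0371
gripper_force: 64.1
time_s: 26.52
position: [0.6004, -0.2902, 0.087]
tool_rot: [[-0.937, -0.349, 0.0], [-0.349, 0.937, -0.0], [-0.0, -0.0, -1.0]]
ft_force: [-0.0, -0.1, -6.1]
grip_width: 0.0375
gripper_force: 64.1
```

```bash
python3 -m pendant '[[[0,0,0.025],[0,0,0]],[[0,0,0.025],[0,0,0]],[[0,0,0.025],[0,0,0]],[[0,0,0],[0,0,0]],[[0,0,0],[0,0,0]]]'
python3 -m pendant '[[[0,0,0.025],[0,0,0]],[[0,0,0],[0,0,0]],[[0,0,0],[0,0,0]]]'
python3 -c "
from h import *
d,w=look('wrist',['anode_foot','anode_grip'])
Z=w[...,2]; m=(np.hypot(w[...,0]-.6004,w[...,1]+.2902)<.05)&(Z>.02)&(Z<.055)&(d['img'][...,2]>1.6*d['img'][...,0].astype(float)+25)
print(np.percentile(Z[m],[50,80,90]),observe()['ft_force'])"
```

```text
time_s: 27.15
position: [0.6004, -0.2902, 0.084]
tool_rot: [[-0.937, -0.349, 0.0], [-0.349, 0.937, -0.0], [-0.0, -0.0, -1.0]]
ft_force: [0.1, 0.3, -5.3]
grip_width: 0.0372
gripper_force: 64.1
time_s: 27.52
position: [0.6004, -0.2902, 0.0829]
tool_rot: [[-0.937, -0.349, 0.0], [-0.349, 0.937, -0.0], [-0.0, -0.0, -1.0]]
ft_force: [-0.6, 0.1, -5.8]
grip_width: 0.0375
gripper_force: 64.1
wrist anode_foot [([0.6005, -0.2886, 0.0022], 0.95)]
wrist anode_grip [([0.5993, -0.2892, 0.1014], 0.66)]
[0.04009979 0.04076326 0.04105289] [ 0.54905016 -0.2816777  -6.53343467]
```

```bash
python3 -m pendant '[[[0,0,0.02],[0,0,0]],[[0,0,0],[0,0,0]],[[0,0,0],[0,0,0]]]'
python3 -m pendant '[[[0,0,0.015],[0,0,0]],[[0,0,0],[0,0,0]],[[0,0,0],[0,0,0]]]'
```

```text
time_s: 28.05
position: [0.6004, -0.2902, 0.0821]
tool_rot: [[-0.937, -0.349, 0.0], [-0.349, 0.937, -0.0], [-0.0, -0.0, -1.0]]
ft_force: [0.5, -0.5, -6.0]
grip_width: 0.0373
gripper_force: 64.1
time_s: 28.42
position: [0.6004, -0.2902, 0.0815]
tool_rot: [[-0.937, -0.349, -0.0], [-0.349, 0.937, 0.0], [0.0, 0.0, -1.0]]
ft_force: [-0.2, -0.1, -5.7]
grip_width: 0.0369
gripper_force: 64.3
```

```bash
python3 -m pendant '[[[0,0,0.02],[0,0,0]],[[0,0,0],[0,0,0]],[[0,0,0],[0,0,0]]]'
python3 -m pendant '[[[0,0,0.015],[0,0,0]],[[0,0,0],[0,0,0]],[[0,0,0],[0,0,0]]]'
```

```text
time_s: 28.8
position: [0.6005, -0.2902, 0.0814]
tool_rot: [[-0.937, -0.349, 0.001], [-0.349, 0.937, -0.0], [-0.0, -0.0, -1.0]]
ft_force: [-2.6, 3.1, 3.6]
grip_width: 0.0377
gripper_force: 65.0
time_s: 29.18
position: [0.6006, -0.2902, 0.0814]
tool_rot: [[-0.937, -0.349, 0.001], [-0.349, 0.937, -0.001], [-0.001, -0.001, -1.0]]
ft_force: [-3.1, 4.7, 7.8]
grip_width: 0.037
gripper_force: 65.8
```

Contact with the tray floor. I'll ease off, release and withdraw.

```bash
python3 -m pendant '[[[0,0,-0.015],[0,0,0]],[[0,0,0],[0,0,0]]]'
python3 -m pendant '[[[0,0,0],[0,0,0]],[[0,0,0],[0,0,0]],[[0,0,0],[0,0,0]],[[0,0,0],[0,0,0]],[[0,0,0],[0,0,0]],[[0,0,0],[0,0,0]]]' 1
python3 -m pendant '[[[0,0,-0.3],[0,0,0]],[[0,0,-0.5],[0,0,0]],[[0,0,-0.6],[0,0,0]],[[0,0,-0.6],[0,0,0]],[[0,0,-0.6],[0,0,0]],[[0,0,0],[0,0,0]],[[0,0,0],[0,0,0]],[[0,0,0],[0,0,0]]]'
python3 - <<'E'
from h import *
d,w=look("wrist",["anode_foot","anode_grip"])
m=(np.hypot(w[...,0]-.6,w[...,1]+.29)<.04)&(abs(w[...,2]-.12)<.012); print(rect(w[m][:,:2]),np.percentile(w[...,2][m],[10,50,90]))
d,w=look("scene",["anode_foot","anode_grip","hook_tip","bottle","jar"],"s6.png")
look("top",["bowl","can","bottle","jar","hook_seat"])
E
```

```text
time_s: 29.42
position: [0.6005, -0.2902, 0.0814]
tool_rot: [[-0.937, -0.349, 0.001], [-0.349, 0.937, -0.0], [-0.0, -0.0, -1.0]]
ft_force: [-2.8, 3.0, 7.1]
grip_width: 0.0371
gripper_force: 65.4
time_s: 30.18
position: [0.6004, -0.2902, 0.0807]
tool_rot: [[-0.937, -0.349, 0.0], [-0.349, 0.937, -0.0], [-0.0, -0.0, -1.0]]
ft_force: [-0.1, 0.1, -0.0]
grip_width: 0.0852
gripper_force: 0.0
time_s: 31.18
position: [0.6001, -0.29, 0.1835]
tool_rot: [[-0.937, -0.349, -0.002], [-0.349, 0.937, 0.001], [0.001, 0.002, -1.0]]
ft_force: [-0.0, 0.2, 0.0]
grip_width: 0.0851
gripper_force: 0.0
wrist anode_foot [([0.6018, -0.2888, 0.0035], 0.66)]
wrist anode_grip [([0.5964, -0.2896, 0.0977], 0.7), ([0.7749, -0.0967, 0.0029], 0.18)]
(array([ 599.4, -291. ]), array([24.2, 38. ]), 20.3, 2129) [0.11757453 0.12066393 0.12151209]
scene anode_foot [([0.6006, -0.2897, 0.0061], 0.98)]
scene anode_grip [([0.5989, -0.2882, 0.097], 0.6), ([0.5973, -0.2908, -0.001], 0.27)]
scene hook_tip [([0.5469, -0.0614, 0.1594], 0.43)]
scene bottle [([0.7668, 0.1203, -0.0007], 0.77)]
scene jar [([0.768, -0.0975, 0.0023], 0.83)]
top bowl [([0.5036, 0.5069, 0.0007], 0.83)]
top can [([0.5526, -0.4984, -0.0002], 0.82)]
top bottle [([0.7692, 0.1173, -0.0023], 0.8)]
top jar [([0.7691, -0.0947, -0.0018], 0.98)]
top hook_seat [([0.5762, -0.0459, 0.1483], 0.53)]
```

View pics/s6.png

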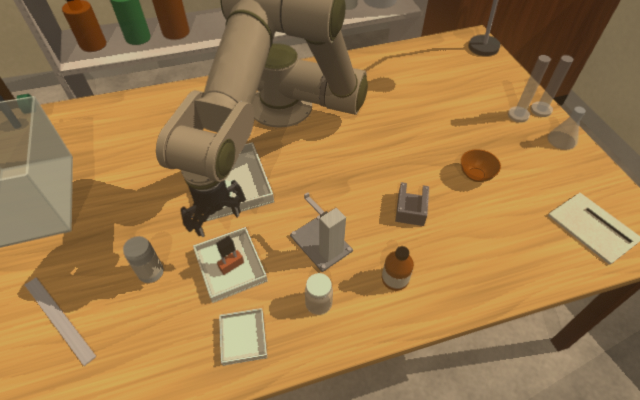

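The anode stands upright in the middle tray at (230,258), with its grip top at z 0.1207. The gripper is clear, the hook is empty and the bystanders haven't moved.

```bash
python3 -c "
from rig import *
print(close_job())"
```

```text
the job is handed in; nothing more can be done
None
```

The anode was slid out of its holder, hung freely and still on the balance hook, then lifted off and set down upright in the 170x150 mm white tray; the bottle, jar, bowl and can were not moved, and the job was handed in at about 32 s.

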